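# Move a cemented half-sole to the spray stand with the spatula

## Task

Without touching the cemented half-sole with the gripper, slide the spatula under it on the plain rack, lift it clear and lay it gently, centred and square, on the two ribs of the spray stand. Draw the spatula out, lay it flat on the bench, and leave it there; with the sole in place, press the spray can's cap right down and let it spring back. Leave everything else on the bench where it is.

Things in the scene. Friction and masses are not known exactly. Their poses are not given: they have to be found in the camera images.
- spatula: Loose spatula, 190 g, lying flat: steel blade 120 mm long (y -60 to +60, free end at -y), 56 wide (x), 3 thick; a 22 mm wide tang runs on to y = +87, where a thin upright neck rises to the dark wooden handle, a bar 20 mm wide (x), y +85 to +180, z 44 to 66 mm. Origin: centre of the blade's underside; z up.
- spatula_grip (a point): Good place to grip the spatula from above, closing across its x: inside the handle, 115 mm behind the blade's centre (its y = +115) and 55 mm above the blade's underside.
- sole: Flat, stiff reddish-brown leatherboard half-sole (front of a shoe sole), loose, 50 to 100 g: 104 mm wide (x), 120 mm long (y -60 to +60), 6 mm thick, round end at -y, straight end at +y. Origin: centre of its underside, z up. It starts across the two ribs of the rack, underside 32 mm above the bench.
- rack: Plain wooden rack, fixed: base plate 116 (x) x 130 (y) x 6 mm with two ribs, each 20 mm wide and 130 mm long, along y at x = -48 and +48, tops 32 mm above the bench. The channel between them (x -38 to +38, z 6 to 32 mm) is open at both ends; slide the blade in from +y towards -y. Origin: centre, at bench level.
- stand: Wooden spray stand, fixed: base and ribs as the rack's (ribs y -65 to +65, tops at 32 mm, channel x -38 to +38, z 6 to 32 mm), but the base runs on to y = -140 and carries a spray can, 57 mm across, at y = -100: the blade can enter only from +y. Origin: centre between the ribs, at bench level. Rack and stand may swap places, near and far.
- cap_top (a point): Centre of the top of the spray can's white round cap (34 mm across), 154 mm above the bench when up; the can is fixed.
- cap (a joint): Travel of the sprung spray cap in metres: 0 up, 0.007 fully down (about 5 N). A press counts from 0.0045; it returns by itself.
- glue_bottle: Bystander: square white glue bottle, 85 mm wide, 227 mm high with its blue cone; origin centre of its underside.
- hammer: Bystander: hammer lying on the bench near the robot, about 250 mm long.
- wax_block: Bystander: small dark block of edge wax, 30 x 50 x 22 mm high, lying on the bench to the left of the rack and the stand, between their lanes; origin centre of its underside.
- cement_tin: Bystander: round tin, 84 mm across, 85 mm high; origin centre of its underside.
- thread_spool: Bystander: spool of thread standing upright, 60 mm across, 68 mm high; origin centre of its underside.
Mind the look-alikes: they are no part of the job. Leave any yellow look-alike of the spatula alone.

How it is judged (in metres and radians):
On the way, in this order (a step that is already met when the one before it is completed fails the run):
1. the sole is lifted well clear of the rack, lying on the spatula (z of sole in the frame of rack above 0.05 m and contact force between sole and spatula above 0.1 N), for 0.2 s.
2. the sole lies centred and square on the stand's ribs and the spatula no longer touches it (x of sole in the frame of stand between -0.012 and 0.012 m and y of sole in the frame of stand between -0.02 and 0.02 m and z of sole in the frame of stand between 0.028 and 0.036 m and angle between sole's own z axis and vertical below 0.08 rad and angle between the y axis of sole and the y axis of stand, either way round below 0.2 rad and contact force between sole and spatula below 0.05 N and linear speed of sole below 0.03 m/s), for 0.3 s.
3. the spray cap is pressed down while the sole lies there (all of step 2 and value of joint cap above 0.0045 m), for 0.1 s.
At the end, for the whole second after the job is handed in: The sole lies flat and still on the stand's ribs, off the spatula, its centre within 12 mm across and 20 mm along of the stand's origin, its length within 0.2 rad of the ribs; the spatula lies flat (within 0.08 rad, 4 mm) and still on the bench; the cap is up again (under 1.5 mm) (all of step 2 and value of joint cap below 0.0015 m and height (world z) of spatula below 0.004 m and angle between spatula's own z axis and vertical below 0.08 rad and linear speed of spatula below 0.03 m/s); the robot touches nothing.
It fails at once if the gripper or the arm touches the sole (contact force between any of the fingers, the arm and sole above 0.3 N).
It fails at once if the sole is dropped from a height or thrown (moves faster than 0.9 m/s) (linear speed of sole above 0.9 m/s).
It fails at once if a bystander (glue bottle, hammer, wax block, tin or spool) is moved more than 20 mm (distance of any of glue_bottle, hammer, wax_block, cement_tin, thread_spool from where it was at the start of the episode above 0.02 m).
It also fails if it takes over 64 s, if anything falls off the work surface, if the arm or the gripper's body presses on something with over 40 N, if the wrist force passes 120 N, or if a joint passes its speed limit or range.

## Robot

A 6-joint arm with a two-finger parallel gripper is mounted at the origin on the work surface. World frame = base frame: x ahead of the robot, y to its left, z up, the work surface at z = 0. Lengths are in mm, angles in degrees, forces in N, time in s.
With the tool pointing down it reaches from about 300 to 850 mm from the base axis. Payload 4.2 kg.
Tool frame: the origin (TCP) lies at the very end of the fingers, on their centre line; the grasp point (between the pads) lies 19 mm behind it; z points along the fingers, y is the line along which they close (so a half turn about z gives the same grasp; the last joint's range is limited). The gripper opens to 91 mm and grips with 3 to 60 N. Pads are 32 mm wide; open, the fingers measure 118 mm over their backs; the gripper's body (76 mm by 178 mm) begins 60 mm behind the grasp point.
Start: joints at [-77.12, 18.312, 89.639, -0, 72.044, -1.146], TCP at [139.361, -557.873, 213.976] pointing down, gripper open.
Joint ranges: [-177.97, 177.97], [-48.28, 115.42], [12.27, 149.76], [-77.06, 257.06], [2.81, 150.46], [-146.56, 146.56]. Speed limits (degrees/s): [147.25, 147.25, 180, 180, 180, 180].

## Interface

Orientations are given as [roll, pitch, yaw] about the fixed x, y, z axes, in that order (R = Rz(yaw) Ry(pitch) Rx(roll)).
In Python, from workcell import env, grab_frame gives the robot as it stands. The module is installed in compiled form; this text tells all that it offers.
- The arm moves only by the tool move_arm, never from a script. Its argument "plan" is a list of rows, each an object of numbers: "tx", "ty", "tz": the shift along the tool's x, y, z in cm; "wx", "wy", "wz": the turn, a rotation vector about the tool's x, y, z in rad. In form: [{"tx": .., "ty": .., "tz": .., "wx": .., "wy": .., "wz": ..}, ...]. A call has 1 to 12 rows; each row shifts and turns the commanded pose from where the row before left it, along the tool's axes as they then stand; what a row does not reach is not made up. A row lasts 1/12 s, in which the tool goes at most 41.7 mm and 7.16 degrees, less where a joint would pass 70% of its speed; a pose out of reach is approached as far as the arm can. A call is refused whole if a number of a shift passes 4.17 or a number of a turn 0.125, either way. A call with a gripper value outside its range is refused whole. "gripper" is the finger opening in cm, from 0 to 9.12, set as the call begins (left out, the last holds). The fingers move at their own pace and stop on an object; "force" is the grip in N (left out, the last holds). Time passes only in rows, so rows that do not move let the fingers close. It gives the time, the measured TCP pose, the force, the opening and the grip force at its end, in the units of the state.
- env.state(): the state, without advancing time (a new reading comes with each control period).
- grab_frame(name): name is "scene" or "side" or "wrist"; returns a dict with "color" (420x560x3 uint8, red, green, blue), "vfov" (degrees; the focal length in pixels is half the picture's height over the tangent of half this angle, whatever the lens; pixels are square), "cx", "cy" (the principal point, pixels), "view" (4x4, takes a point from world to camera coordinates). Camera axes: x right, y up, looking along -z (the intrinsics and any distortion apply to the point x, -y, -z); pixel columns grow to the right and rows downward; lengths in mm; the calibration is good to about 2 mm. A picture is of the moment at which its call begins. There is no depth.
- env.job_done(): hands the job in; it is judged then, once.
The state is a dict: "time_s": time; "qpos": joint angles; "qvel": joint speeds; "effort": joint torques, N m; "ee_pos": TCP position; "ee_rot": TCP orientation; "force": force on the tool from outside, world axes, zero at the start; "torque": the same for the moment, N m; "gripper_width": finger opening in mm; "gripper_force": force on a finger pad.
Only numpy, scipy, OpenCV 4.12 (cv2) and the standard library are available. Lean on these libraries where they do the work, as an engineer would, in place of code of your own. Each camera call takes 0.05 s, during which the arm holds its last target. There are 200 camera calls.

## Working session

There is one attempt and no reset: what is moved stays moved. The work goes in short steps, Python scripts to look and compute and a tool call to move; the robot and the scene stay as the last step left them, time stands still between calls to the robot, and variables do not carry over. Pictures are saved under pics/ and viewed, at most 11 in all, crops included, and the job is handed in when it is done.

Besides the shell and the picture viewer there is one more tool, called after "Call:" as name(argument=value, ...) on one line, values as JSON. move_arm: Moves the arm, as the interface text tells. Its arguments: {"type":"object","properties":{"plan":{"type":"array","items":{"type":"object","properties":{"tx":{"type":"number"},"ty":{"type":"number"},"tz":{"type":"number"},"wx":{"type":"number"},"wy":{"type":"number"},"wz":{"type":"number"}}}},"gripper":{"type":"number"},"force":{"type":"number"}},"required":["plan"]}

```bash
mkdir -p pics
python3 - <<'E'
from workcell import env, grab_frame
import cv2,pickle,numpy as np
F={}
for n in ["scene","side","wrist"]:
    f=grab_frame(n);F[n]=f
    cv2.imwrite(f"pics/{n}0.png",f["color"][:,:,::-1])
    print(n,f["vfov"],f["cx"],f["cy"],[k for k in f]);print(np.round(f["view"],3).tolist())
pickle.dump(F,open("f0.pkl","wb"))
cv2.imwrite("pics/both0.png",np.vstack([F["scene"]["color"]])[:,:,::-1])
print(env.state())
E
```

```text
scene 55.18929942828503 277.47600075189285 208.78936211344768 ['color', 'vfov', 'cx', 'cy', 'view']
[[-0.696, 0.719, 0.002, 327.718], [-0.49, -0.476, 0.73, 211.514], [0.526, 0.507, 0.683, -1464.675], [0.0, 0.0, 0.0, 1.0]]
side 53.594566563218386 275.9959186131989 207.37595072123412 ['color', 'vfov', 'cx', 'cy', 'view']
[[-0.982, -0.19, 0.011, 513.241], [0.152, -0.745, 0.649, -98.181], [-0.115, 0.639, 0.76, -1231.596], [0.0, 0.0, 0.0, 1.0]]
wrist 59.97758363149979 281.73231495071735 207.12436753546424 ['color', 'vfov', 'cx', 'cy', 'view']
[[0.242, -0.97, -0.001, -575.147], [0.933, 0.233, -0.275, 31.752], [0.267, 0.065, 0.961, -390.991], [0.0, 0.0, 0.0, 1.0]]
{'time_s': 0.15, 'qpos': array([-7.71190470e+01,  1.83448689e+01,  8.96882381e+01, -7.55829680e-04,
        7.20449842e+01, -1.14275451e+00]), 'qvel': array([ 0.02452988, -0.09827635, -0.18310264,  0.00026842,  0.10243601,
        0.00549888]), 'effort': array([ 1.04771792e-03, -4.12773335e+01, -2.32155973e+01,  7.27023510e-02,
        4.33869346e-02, -1.05181241e-04]), 'ee_pos': array([ 139.28157121, -557.49790568,  213.31127331]), 'ee_rot': array([-1.79921910e+02, -8.38853052e-04,  1.40239405e+01]), 'force': array([ 0.72694647, -0.12578004,  0.63268466]), 'torque': array([ 0.02987508,  0.04097188, -0.07013988]), 'gripper_force': 0.0, 'gripper_width': 91.45835215080317}
```

View pics/scene0.png

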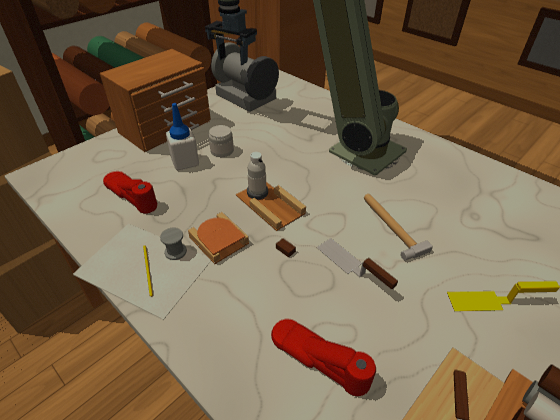

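View pics/side0.png

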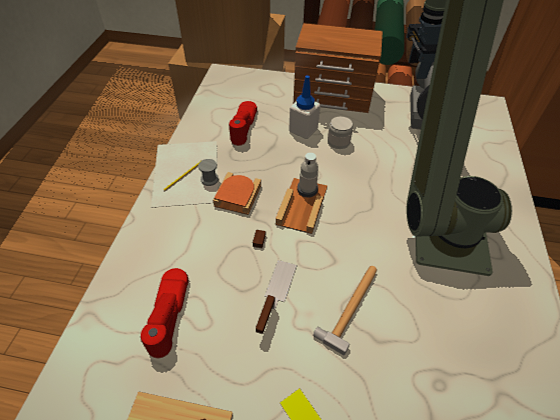

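The scene view shows the rack with the sole at (218,237), the stand at (272,203) with its can cap at (256,156), and the spatula with its blade at (343,257) and handle at (380,273). In the side view, the sole is at (238,190), the stand at (302,205), the cap at (310,157), the blade at (281,280) and the handle at (266,313).

```bash
cat > h.py <<'E'
import numpy as np, cv2
def K(f):
    fl=210/np.tan(np.radians(f["vfov"]/2)); return fl,f["cx"],f["cy"]
def ray(f,p):
    fl,cx,cy=K(f); V=np.array(f["view"]); R=V[:3,:3]
    d=R.T@np.array([(p[0]-cx)/fl,-(p[1]-cy)/fl,-1]); return -R.T@V[:3,3], d/np.linalg.norm(d)
def plane(f,p,z):
    o,d=ray(f,p); return o+d*(z-o[2])/d[2]
def tri(*fp):
    A=0;b=0;L=[ray(f,p) for f,p in fp]
    for o,d in L:
        M=np.eye(3)-np.outer(d,d);A=A+M;b=b+M@o
    x=np.linalg.solve(A,b); return x,[round(float(np.linalg.norm(np.cross(x-o,d))),1) for o,d in L]
def proj(f,X):
    fl,cx,cy=K(f);c=np.array(f["view"])@np.append(X,1); return np.array([cx+fl*c[0]/-c[2],cy-fl*c[1]/-c[2]])
E
python3 - <<'E'
import pickle,cv2,numpy as np
F=pickle.load(open("f0.pkl","rb"))
a=cv2.resize(F["scene"]["color"][145:295,180:405],None,fx=3.5,fy=3.5,interpolation=cv2.INTER_CUBIC)
b=cv2.resize(F["side"]["color"][145:340,205:335],None,fx=3,fy=3,interpolation=cv2.INTER_CUBIC)
cv2.imwrite("pics/c1.png",a[:,:,::-1]);cv2.imwrite("pics/c2.png",b[:,:,::-1]);print(a.shape,b.shape)
E
```

```text
(525, 788, 3) (585, 390, 3)
```

View pics/c1.png

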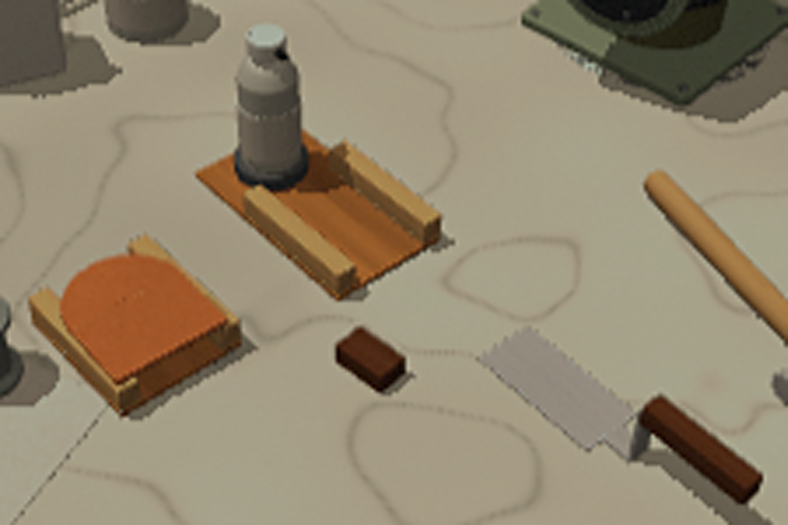

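View pics/c2.png

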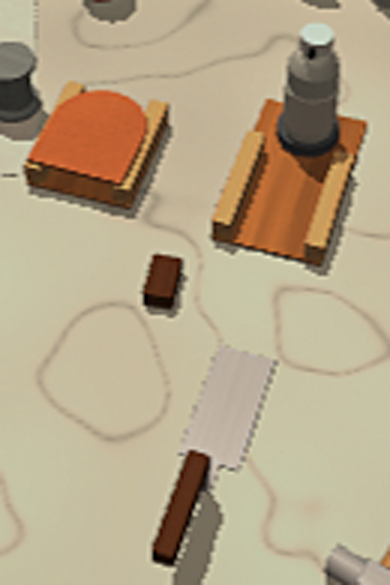

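The crops show a free channel at the stand's +y end, the sole lying squarely on the rack, and the spatula blade pointing towards the robot's left. Next I'll take coarse positions.

Run:
```python
import pickle,numpy as np
from h import *
np.set_printoptions(precision=1,suppress=True)
F=pickle.load(open("f0.pkl","rb"));S,D=F["scene"],F["side"]
s=lambda u,v:((u+.5)/3.5-.5+180,(v+.5)/3.5-.5+145)
d=lambda u,v:((u+.5)/3-.5+205,(v+.5)/3-.5+145)
P={"bladeA":((482,357),(223,345)),"bladeB":((527,327),(277,360)),"bladeC":((637,411),(240,470)),"bladeD":((588,450),(183,452)),
"handle_neck":((652,402),(200,455)),"handle_end":((752,485),(163,553)),
"cap":((266,34),(317,34)),
"soleL":((118,380),(29,163)),"soleR":((228,322),(122,187)),
"rackRibL_end":((127,385),None),
"standribL(+y,outer top)":((333,270),(213,222)),"standribR":((440,220),(328,247)),
"wax":((372,347),(165,268))}
for k,(a,b) in P.items():
    if b: x,e=tri((S,s(*a)),(D,d(*b)));print(k,x,e)
for k,z in (("bladeA",3),("bladeB",3),("bladeC",3),("bladeD",3),("soleL",38),("soleR",38),("standribL(+y,outer top)",32),("standribR",32)):
    print(k,plane(S,s(*P[k][0]),z),plane(D,d(*P[k][1]),z))
```

```text
bladeA [482.3 165.8  -2. ] [1.2, 1.2]
bladeB [429.6 170.2  -4.7] [0.9, 0.9]
bladeC [443.2 289.8  -1.1] [0.5, 0.5]
bladeD [496.6 282.3  -4.6] [1.1, 1.1]
handle_neck [474.5 314.4  58.1] [0.0, 0.0]
handle_end [486.4 404.9  57.1] [0.9, 0.9]
cap [ 442.6 -117.7  150.3] [0.6, 0.6]
soleL [717.2   2.4  29.4] [1.9, 1.9]
soleR [615.9  14.   26.1] [0.6, 0.6]
standribL(+y,outer top) [516.4  35.4  24.3] [3.6, 3.6]
standribR [399.7  46.6  17.6] [2.7, 2.7]
wax [551.4 107.8  22.5] [3.0, 3.0]
bladeA [486.7 169.8   3. ] [481.7 167.6   3. ]
bladeB [436.2 175.2   3. ] [429.1 174.    3. ]
bladeC [446.  290.8   3. ] [442.9 292.5   3. ]
bladeD [502.5 286.4   3. ] [495.6 285.1   3. ]
soleL [720.5   6.6  38. ] [713.9  12.   38. ]
soleR [622.7  22.   38. ] [613.   24.5  38. ]
standribL(+y,outer top) [520.   36.4  32. ] [515.3  46.   32. ]
standribR [413.6  59.6  32. ] [399.2  54.5  32. ]
```

Call:
move_arm(plan=[{"tx": 2.4,"ty": -3.0,"tz": -1.4},{"tx": 2.4,"ty": -3.0,"tz": -1.4},{"tx": 2.4,"ty": -3.0,"tz": -1.4},{"tx": 2.4,"ty": -3.0,"tz": -1.4},{"tx": 2.4,"ty": -3.0,"tz": -1.4},{"tx": 2.4,"ty": -3.0,"tz": -1.4},{"tx": 2.4,"ty": -3.0,"tz": -1.4},{"tx": 2.4,"ty": -3.0},{"tx": 2.4,"ty": -3.0},{"tx": 2.4,"ty": -3.0},{"tx": 2.4,"ty": -3.0},{"tx": 2.4,"ty": -3.0}])

```text
schema error: expected keys tx, ty, tz, wx, wy, wz
```

Call:
move_arm(plan=[{"tx": 2.4,"ty": -3.0},{"tx": 2.4,"ty": -3.0},{"tx": 2.4,"ty": -3.0},{"tx": 2.4,"ty": -3.0},{"tx": 2.4,"ty": -3.0},{"tx": 2.4,"ty": -3.0},{"tx": 2.4,"ty": -3.0}])

```text
schema error: expected keys tx, ty, tz, wx, wy, wz
```

Call:
move_arm(plan=[{"wz": -0.121},{"wz": -0.121},{"wz": -0.121},{"wz": -0.121},{"wz": -0.121},{"wz": -0.121},{"wz": -0.121},{"wz": -0.121},{"wz": -0.121},{"wz": -0.121},{},{}])

```text
schema error: expected keys tx, ty, tz, wx, wy, wz
```

Call:
move_arm(plan=[{"tx": 2.4,"ty": -3.0,"tz": -1.4,"wx": 0,"wy": 0,"wz": 0},{"tx": 2.4,"ty": -3.0,"tz": -1.4,"wx": 0,"wy": 0,"wz": 0},{"tx": 2.4,"ty": -3.0,"tz": -1.4,"wx": 0,"wy": 0,"wz": 0},{"tx": 2.4,"ty": -3.0,"tz": -1.4,"wx": 0,"wy": 0,"wz": 0},{"tx": 2.4,"ty": -3.0,"tz": -1.4,"wx": 0,"wy": 0,"wz": 0},{"tx": 2.4,"ty": -3.0,"tz": -1.4,"wx": 0,"wy": 0,"wz": 0},{"tx": 2.4,"ty": -3.0,"tz": -1.4,"wx": 0,"wy": 0,"wz": 0},{"tx": 2.4,"ty": -3.0,"tz": 0,"wx": 0,"wy": 0,"wz": 0},{"tx": 2.4,"ty": -3.0,"tz": 0,"wx": 0,"wy": 0,"wz": 0},{"tx": 2.4,"ty": -3.0,"tz": 0,"wx": 0,"wy": 0,"wz": 0},{"tx": 2.4,"ty": -3.0,"tz": 0,"wx": 0,"wy": 0,"wz": 0},{"tx": 2.4,"ty": -3.0,"tz": 0,"wx": 0,"wy": 0,"wz": 0}])

```text
time_s: 1.15
ee_pos: [331.6, -137.0, 312.0]
ee_rot: [180.0, -0.0, 14.0]
force: [0.5, -0.4, -0.1]
gripper_width: 91.3
gripper_force: 0.0
```

Call:
move_arm(plan=[{"tx": 2.4,"ty": -3.0,"tz": 0,"wx": 0,"wy": 0,"wz": 0},{"tx": 2.4,"ty": -3.0,"tz": 0,"wx": 0,"wy": 0,"wz": 0},{"tx": 2.4,"ty": -3.0,"tz": 0,"wx": 0,"wy": 0,"wz": 0},{"tx": 2.4,"ty": -3.0,"tz": 0,"wx": 0,"wy": 0,"wz": 0},{"tx": 2.4,"ty": -3.0,"tz": 0,"wx": 0,"wy": 0,"wz": 0},{"tx": 2.4,"ty": -3.0,"tz": 0,"wx": 0,"wy": 0,"wz": 0}])

```text
time_s: 1.65
ee_pos: [427.7, 72.8, 311.8]
ee_rot: [180.0, 0.0, 14.1]
force: [0.4, -0.7, -0.1]
gripper_width: 90.9
gripper_force: 0.0
```

Call:
move_arm(plan=[{"tx": 0,"ty": 0,"tz": 0,"wx": 0,"wy": 0,"wz": -0.121},{"tx": 0,"ty": 0,"tz": 0,"wx": 0,"wy": 0,"wz": -0.121},{"tx": 0,"ty": 0,"tz": 0,"wx": 0,"wy": 0,"wz": -0.121},{"tx": 0,"ty": 0,"tz": 0,"wx": 0,"wy": 0,"wz": -0.121},{"tx": 0,"ty": 0,"tz": 0,"wx": 0,"wy": 0,"wz": -0.121},{"tx": 0,"ty": 0,"tz": 0,"wx": 0,"wy": 0,"wz": -0.121},{"tx": 0,"ty": 0,"tz": 0,"wx": 0,"wy": 0,"wz": -0.121},{"tx": 0,"ty": 0,"tz": 0,"wx": 0,"wy": 0,"wz": -0.121},{"tx": 0,"ty": 0,"tz": 0,"wx": 0,"wy": 0,"wz": -0.121},{"tx": 0,"ty": 0,"tz": 0,"wx": 0,"wy": 0,"wz": -0.121},{"tx": 0,"ty": 0,"tz": 0,"wx": 0,"wy": 0,"wz": 0},{"tx": 0,"ty": 0,"tz": 0,"wx": 0,"wy": 0,"wz": 0}])

```text
time_s: 2.65
ee_pos: [427.4, 70.7, 311.7]
ee_rot: [-180.0, 0.0, 83.2]
force: [0.6, -0.2, 0.1]
gripper_width: 90.9
gripper_force: 0.0
```

```bash
cat > snap.py <<'E'
import sys,pickle,cv2,numpy as np
from workcell import env,grab_frame
n=sys.argv[1]; f=grab_frame("wrist"); pickle.dump(f,open(n+".pkl","wb"))
cv2.imwrite(f"pics/{n}.png",f["color"][:,:,::-1])
V=f["view"];print("cam",np.round(-V[:3,:3].T@V[:3,3]),"axis",np.round(-V[2,:3],2))
s=env.state();print(s["time_s"],np.round(s["ee_pos"],1),np.round(s["ee_rot"],2),np.round(s["qpos"],1))
E
python3 snap.py w1
```

```text
cam [436. 147. 482.] axis [-0.03 -0.27 -0.96]
2.7 [427.5  70.7 311.8] [-1.7999e+02  1.0000e-02  8.3190e+01] [ 7.9  2.3 95.8 -0.  81.9 14.7]
```

View pics/w1.png

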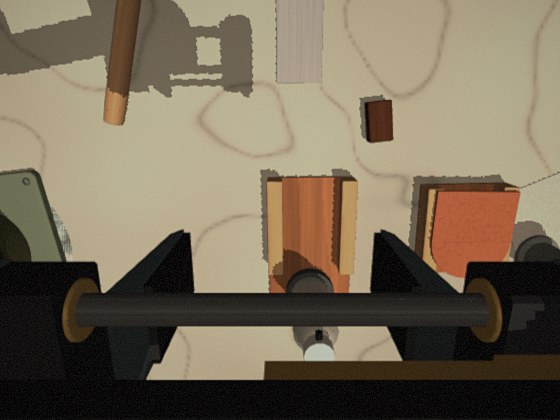

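The wrist view w1 shows the stand's ribs at (275,225) and (349,225), the can cap at (319,352), the sole at (473,232), the blade at (300,40) and the wax block at (378,120). I'll take a second view from another spot.

Call:
move_arm(plan=[{"tx": 3,"ty": 1.9,"tz": 0,"wx": 0,"wy": 0,"wz": 0},{"tx": 3,"ty": 1.9,"tz": 0,"wx": 0,"wy": 0,"wz": 0},{"tx": 3,"ty": 1.9,"tz": 0,"wx": 0,"wy": 0,"wz": 0},{"tx": 3,"ty": 1.9,"tz": 0,"wx": 0,"wy": 0,"wz": 0},{"tx": 0,"ty": 0,"tz": 0,"wx": 0,"wy": 0,"wz": 0},{"tx": 0,"ty": 0,"tz": 0,"wx": 0,"wy": 0,"wz": 0}])

```text
time_s: 3.2
ee_pos: [517.4, 182.1, 310.7]
ee_rot: [-179.9, 0.1, 83.4]
force: [-0.4, -0.4, 0.6]
gripper_width: 91.2
gripper_force: 0.0
```

```bash
python3 snap.py w2
```

```text
cam [526. 258. 481.] axis [-0.03 -0.27 -0.96]
3.25 [516.7 181.1 311.2] [-1.7991e+02  8.0000e-02  8.3320e+01] [18.1 13.3 82.8 -0.  84.  24.8]
```

View pics/w2.png

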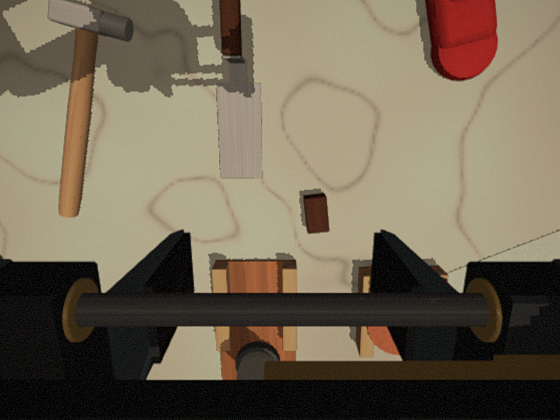

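w2 shows the blade from (218,83) to (262,178), the handle at (231,27), the wax at (315,213) and the stand's +y end at (254,262).

Run:
```python
import pickle,numpy as np,cv2
from h import *
np.set_printoptions(precision=1,suppress=True)
w1=pickle.load(open("w1.pkl","rb"));w2=pickle.load(open("w2.pkl","rb"));S=pickle.load(open("f0.pkl","rb"))["scene"]
def big(m,roi):
    x0,x1,y0,y1=roi;k=np.zeros_like(m);k[y0:y1,x0:x1]=m[y0:y1,x0:x1]
    k=cv2.morphologyEx(k,cv2.MORPH_OPEN,np.ones((3,3),np.uint8))
    c,_=cv2.findContours(k,cv2.RETR_EXTERNAL,cv2.CHAIN_APPROX_NONE);return max(c,key=cv2.contourArea)
def hsv(f):return cv2.cvtColor(f["color"],cv2.COLOR_RGB2HSV)
for f,pts in((w2,[(240,130),(240,70),(231,25),(300,100),(255,70)]),(w1,[(475,230),(430,220),(275,225),(349,225),(310,200),(319,352),(300,40),(480,190),(260,225),(415,200)])):
    h=hsv(f);print([(p,h[p[1],p[0]].tolist()) for p in pts])
def rect(f,lo,hi,roi,z,name):
    c=big(cv2.inRange(hsv(f),lo,hi),roi);r=cv2.minAreaRect(c);b=cv2.boxPoints(r)
    W=np.array([plane(f,p,z) for p in b])[:,:2]
    print(name,cv2.contourArea(c),b.tolist());print("  world",W.tolist(),"c",W.mean(0),"sides",np.linalg.norm(W[0]-W[1]),np.linalg.norm(W[1]-W[2]));
    e=[W[1]-W[0],W[2]-W[1]];e=max(e,key=np.linalg.norm);print("  long yaw of +y",(np.degrees(np.arctan2(-e[0],e[1]))+90)%180-90);return c
rect(w2,(0,0,90),(179,45,255),(205,275,75,190),3,"blade?")
rect(w2,(0,100,20),(12,255,110),(210,250,0,60),66,"handle")
rect(w1,(0,100,100),(11,255,255),(430,540,185,285),38,"sole")
```

```text
[((240, 130), [16, 48, 161]), ((240, 70), [18, 49, 94]), ((231, 25), [8, 174, 72]), ((300, 100), [19, 63, 179]), ((255, 70), [21, 56, 177])]
[((475, 230), [9, 173, 174]), ((430, 220), [18, 120, 189]), ((275, 225), [17, 119, 187]), ((349, 225), [18, 119, 188]), ((310, 200), [11, 164, 173]), ((319, 352), [40, 20, 191]), ((300, 40), [18, 46, 167]), ((480, 190), [10, 171, 73]), ((260, 225), [22, 55, 193]), ((415, 200), [18, 63, 97])]Traceback (most recent call last):
  File "<stdin>", line 17, in <module>
  File "<stdin>", line 13, in rect
  File "<stdin>", line 8, in big
ValueError: max() iterable argument is empty
```

```bash
cat > meas.py <<'E'
import pickle,numpy as np,cv2
from h import *
np.set_printoptions(precision=1,suppress=True)
def hsv(f):return cv2.cvtColor(f["color"],cv2.COLOR_RGB2HSV)
def big(m,roi):
    x0,x1,y0,y1=roi;k=np.zeros_like(m);k[y0:y1,x0:x1]=m[y0:y1,x0:x1]
    k=cv2.morphologyEx(k,cv2.MORPH_OPEN,np.ones((3,3),np.uint8))
    c,_=cv2.findContours(k,cv2.RETR_EXTERNAL,cv2.CHAIN_APPROX_NONE);return max(c,key=cv2.contourArea)
def rect(f,m,roi,z,name):
    c=big(m,roi);W=np.array([plane(f,p,z)[:2] for p in c[:,0].astype(float)]).astype(np.float32)
    r=cv2.minAreaRect(W);b=cv2.boxPoints(r);e=max([b[1]-b[0],b[2]-b[1]],key=np.linalg.norm)
    print(name,cv2.contourArea(c),"px",cv2.boundingRect(c),"centre",np.array(r[0]),"size",np.array(r[1]),"yaw of y %.1f"%((np.degrees(np.arctan2(-e[0],e[1]))+90)%180-90));return c,W
def mk(f,lo,hi):return cv2.inRange(hsv(f),lo,hi)
def rb(f):
    g=cv2.GaussianBlur(f["color"],(5,5),0).astype(int);return g[:,:,0]-g[:,:,2]
E
python3 - <<'E'
from meas import *
w1=pickle.load(open("w1.pkl","rb"));w2=pickle.load(open("w2.pkl","rb"))
d=rb(w2);v=hsv(w2)[:,:,2]
print(d[130,195:285:3],d[75:200:5,240],v[75:200:5,240])
rect(w2,((d<37)&(v>130)).astype(np.uint8)*255,(205,275,70,190),3,"blade")
rect(w2,mk(w2,(0,110,20),(14,255,110)),(210,250,0,65),66,"handle w2")
rect(w1,mk(w1,(0,145,110),(12,255,255)),(425,545,185,290),38,"sole")
for n,roi in(("stand rib -x",(262,286,170,295)),("stand rib +x",(336,362,170,295)),("rack rib -x",(410,437,180,290))):
    rect(w1,mk(w1,(13,95,150),(22,150,255)),roi,32,n)
rect(w1,mk(w1,(0,0,150),(179,45,255)),(295,340,335,365),154,"cap w1")
E
```

```text
[37 37 37 37 38 37 38 37 30 31 30 30 31 31 31 30 31 31 31 30 31 30 32 40
 42 42 42 42 43 41] [16 17 16 16 30 31 29 29 30 30 30 30 31 30 30 31 31 31 31 31 31 38 38 37
 37] [ 89  91  90  90 165 163 162 160 163 164 156 161 161 158 158 162 165 163
 167 163 166 180 175 178 178]
blade 3790.5 px (213, 83, 51, 97) centre [466.5 227.4] size [121.4  60.1] yaw of y -5.5
handle w2 945.0 px (220, 0, 21, 55) centre [480.8 339.2] size [51.2 19.9] yaw of y -6.4
sole 5774.5 px (432, 191, 88, 86) centre [661.6 -46. ] size [117.2 103.3] yaw of y -6.8
stand rib -x 1138.0 px (267, 182, 16, 93) centre [408.  -10.5] size [127.6  19.3] yaw of y -6.3
stand rib +x 1236.0 px (340, 182, 18, 93) centre [503.3 -22. ] size [127.7  18.9] yaw of y -6.3
rack rib -x 335.0 px (423, 190, 14, 79) centre [608.  -35.9] size [ 17.1 110. ] yaw of y 1.2
cap w1 402.0 px (304, 344, 31, 17) centre [ 445.3 -109.7] size [19.9 32. ] yaw of y 83.2
```

Call:
move_arm(plan=[{"tx": 3.1,"ty": -1.1,"tz": 0,"wx": 0,"wy": 0,"wz": -0.01},{"tx": 3.1,"ty": -1.1,"tz": 0,"wx": 0,"wy": 0,"wz": 0},{"tx": 0,"ty": 0,"tz": 0,"wx": 0,"wy": 0,"wz": 0},{"tx": 0,"ty": 0,"tz": 0,"wx": 0,"wy": 0,"wz": 0}])

```text
time_s: 3.58
ee_pos: [501.0, 244.9, 312.3]
ee_rot: [180.0, 0.0, 84.0]
force: [-0.1, -0.0, -0.2]
gripper_width: 91.3
gripper_force: 0.0
```

```bash
python3 snap.py w3
```

```text
cam [509. 321. 483.] axis [-0.03 -0.27 -0.96]
3.6333 [501.3 244.2 312.4] [1.7997e+02 5.0000e-02 8.3900e+01] [24.8 14.2 81.5 -0.1 84.4 30.9]
```

Call:
move_arm(plan=[{"tx": 3.1,"ty": -1.1,"tz": 0,"wx": 0,"wy": 0,"wz": 0},{"tx": 3.1,"ty": -1.1,"tz": 0,"wx": 0,"wy": 0,"wz": 0},{"tx": 3.1,"ty": -1.1,"tz": 0,"wx": 0,"wy": 0,"wz": 0},{"tx": 0,"ty": 0,"tz": 0,"wx": 0,"wy": 0,"wz": 0},{"tx": 0,"ty": 0,"tz": 0,"wx": 0,"wy": 0,"wz": 0}])

```text
time_s: 4.05
ee_pos: [478.9, 340.5, 311.9]
ee_rot: [180.0, 0.1, 83.9]
force: [0.3, -0.5, 0.6]
gripper_width: 91.2
gripper_force: 0.0
```

```bash
python3 snap.py w4
python3 - <<'E'
from meas import *
w={n:pickle.load(open(n+".pkl","rb")) for n in("w1","w2","w3","w4")}
T={}
for n in("w2","w3","w4"):
    d=rb(w[n]);v=hsv(w[n])[:,:,2]
    p=proj(w[n],(467,227,3)).astype(int);print(n,"blade px",p,"handle end px",proj(w[n],(486,405,66)))
    try: rect(w[n],((d<34.5)&(v>130)).astype(np.uint8)*255,(max(p[0]-38,0),p[0]+38,max(p[1]-60,0),min(p[1]+60,235)),3,"blade")
    except Exception as e: print(e)
    p=proj(w[n],(481,355,66)).astype(int)
    try:
        c,W=rect(w[n],mk(w[n],(0,110,20),(14,255,110)),(max(p[0]-25,0),p[0]+25,max(p[1]-90,0),max(min(p[1]+90,400),1)),66,"handle")
        T[n]=c[:,0]
    except Exception as e: print(e)
# handle +y end: top-most contour pixel row, left/right
for n in T:
    c=T[n];r0=c[:,1].min();q=c[c[:,1]<=r0+1];print(n,r0,q[:,0].min(),q[:,0].max())
# rack rib -x outer edge, stand rib corners
h=mk(w["w1"],(13,95,150),(22,150,255))
for r in range(195,280,10): 
    xs=np.where(h[r,410:440])[0]+410; print(r,xs.min() if len(xs) else None,plane(w["w1"],(xs.min(),r),32)[:2] if len(xs) else "")
E
```

```text
cam [487. 417. 482.] axis [-0.03 -0.27 -0.96]
4.1 [479.2 339.7 312. ] [1.7997e+02 7.0000e-02 8.3880e+01] [34.3 17.1 77.5 -0.1 85.5 40.4]
w2 blade px [239 133] handle end px [225.1 -45.6]
blade 3684.5 px (215, 83, 48, 96) centre [466.7 228.3] size [120.3  57.6] yaw of y -6.6
handle 945.0 px (220, 0, 21, 55) centre [480.8 339.2] size [51.2 19.9] yaw of y -6.4
w3 blade px [258 178] handle end px [251.6  21.9]
blade 3789.5 px (235, 118, 45, 103) centre [467.5 237.7] size [137.4  57.2] yaw of y -6.1
handle 1335.5 px (245, 21, 18, 92) centre [482.4 360.2] size [91.7 18.1] yaw of y -6.9
w4 blade px [282 243] handle end px [282.3 113.8]
blade 1359.0 px (261, 194, 42, 41) centre [470.9 269.7] size [57.7 56.6] yaw of y -6.1
handle 1186.5 px (275, 112, 17, 82) centre [482.5 360.9] size [92.6 18.1] yaw of y -7.1
w2 0 220 238
w3 21 245 261
w4 112 276 291
195 429 [609.   12.6]
205 428 [607.7  -0.6]
215 427 [606.3 -14. ]
225 426 [604.8 -27.6]
235 425 [603.4 -41.4]
245 424 [601.9 -55.4]
255 424 [601.7 -69.8]
265 429 [608.2 -85.3]
275 None
```

Call:
move_arm(plan=[{"tx": 0.3,"ty": 0.1,"tz": 4,"wx": 0,"wy": 0,"wz": 0.005},{"tx": 0,"ty": 0,"tz": 4,"wx": 0,"wy": 0,"wz": 0},{"tx": 0,"ty": 0,"tz": 4,"wx": 0,"wy": 0,"wz": 0},{"tx": 0,"ty": 0,"tz": 4,"wx": 0,"wy": 0,"wz": 0},{"tx": 0,"ty": 0,"tz": 4,"wx": 0,"wy": 0,"wz": 0},{"tx": 0,"ty": 0,"tz": 3,"wx": 0,"wy": 0,"wz": 0},{"tx": 0,"ty": 0,"tz": 2,"wx": 0,"wy": 0,"wz": 0},{"tx": 0,"ty": 0,"tz": 2,"wx": 0,"wy": 0,"wz": 0},{"tx": 0,"ty": 0,"tz": 0.6,"wx": 0,"wy": 0,"wz": 0},{"tx": 0,"ty": 0,"tz": 0,"wx": 0,"wy": 0,"wz": 0},{"tx": 0,"ty": 0,"tz": 0,"wx": 0,"wy": 0,"wz": 0}])

```text
time_s: 5.02
ee_pos: [481.3, 343.2, 36.9]
ee_rot: [179.9, -0.0, 83.6]
force: [-0.3, 0.7, 0.8]
gripper_width: 91.1
gripper_force: 0.0
```

Call:
move_arm(plan=[{"tx": 0,"ty": 0,"tz": 0,"wx": 0,"wy": 0,"wz": 0},{"tx": 0,"ty": 0,"tz": 0,"wx": 0,"wy": 0,"wz": 0},{"tx": 0,"ty": 0,"tz": 0,"wx": 0,"wy": 0,"wz": 0},{"tx": 0,"ty": 0,"tz": 0,"wx": 0,"wy": 0,"wz": 0},{"tx": 0,"ty": 0,"tz": 0,"wx": 0,"wy": 0,"wz": 0},{"tx": 0,"ty": 0,"tz": 0,"wx": 0,"wy": 0,"wz": 0},{"tx": 0,"ty": 0,"tz": 0,"wx": 0,"wy": 0,"wz": 0},{"tx": 0,"ty": 0,"tz": 0,"wx": 0,"wy": 0,"wz": 0},{"tx": 0,"ty": 0,"tz": 0,"wx": 0,"wy": 0,"wz": 0},{"tx": 0,"ty": 0,"tz": 0,"wx": 0,"wy": 0,"wz": 0},{"tx": 0,"ty": 0,"tz": 0,"wx": 0,"wy": 0,"wz": 0},{"tx": 0,"ty": 0,"tz": 0,"wx": 0,"wy": 0,"wz": 0}], gripper=1.0, force=50)

```text
time_s: 6.02
ee_pos: [480.3, 344.0, 35.9]
ee_rot: [180.0, 0.0, 83.6]
force: [-0.7, -0.2, 0.2]
gripper_width: 19.7
gripper_force: 50.0
```

Call:
move_arm(plan=[{"tx": 0,"ty": 0,"tz": -1,"wx": 0,"wy": 0,"wz": 0},{"tx": 0,"ty": 0,"tz": -2,"wx": 0,"wy": 0,"wz": 0},{"tx": 0,"ty": 0,"tz": -3,"wx": 0,"wy": 0,"wz": 0},{"tx": 0,"ty": 0,"tz": -3,"wx": 0,"wy": 0,"wz": 0},{"tx": 0,"ty": 0,"tz": -1,"wx": 0,"wy": 0,"wz": 0}])

```text
time_s: 6.43
ee_pos: [482.3, 345.4, 140.8]
ee_rot: [179.7, -0.3, 83.6]
force: [0.7, 0.9, -0.3]
gripper_width: 19.6
gripper_force: 50.0
```

Call:
move_arm(plan=[{"tx": -1,"ty": 2,"tz": 0,"wx": 0,"wy": 0,"wz": 0},{"tx": -1.5,"ty": 3.1,"tz": 0,"wx": 0,"wy": 0,"wz": 0},{"tx": -1.5,"ty": 3.1,"tz": 0,"wx": 0,"wy": 0,"wz": 0},{"tx": -1.5,"ty": 3.1,"tz": 0,"wx": 0,"wy": 0,"wz": 0},{"tx": -1.5,"ty": 3.1,"tz": 0,"wx": 0,"wy": 0,"wz": 0},{"tx": -1.5,"ty": 3.1,"tz": 0,"wx": 0,"wy": 0,"wz": 0},{"tx": -1.5,"ty": 3.1,"tz": 0,"wx": 0,"wy": 0,"wz": 0},{"tx": -1.2,"ty": 1.8,"tz": 0,"wx": 0,"wy": 0,"wz": 0},{"tx": 0,"ty": 0,"tz": 0,"wx": 0,"wy": 0,"wz": 0},{"tx": 0,"ty": 0,"tz": 0,"wx": 0,"wy": 0,"wz": 0}])

```text
time_s: 7.27
ee_pos: [690.5, 206.8, 134.4]
ee_rot: [-179.9, 0.0, 83.5]
force: [-0.1, 0.3, -1.6]
gripper_width: 19.4
gripper_force: 50.0
```

Run:
```python
from workcell import env,grab_frame
from meas import *
s=env.state();print(s["ee_pos"],s["ee_rot"],s["force"],s["torque"])
F={n:grab_frame(n) for n in("scene","side")};pickle.dump(F,open("f1.pkl","wb"))
t=s["ee_pos"];y=np.array([.1115,.9938,0]);x=np.array([.9938,-.1115,0]);c=t-116*y-np.array([0,0,36])
out=[]
for n in F:
    P=[proj(F[n],c+a*x+b*y+np.array([0,0,3])) for a,b in((-28,-60),(28,-60),(28,60),(-28,60))]
    m=np.mean(P,0).astype(int);x0,y0=m-[55,55];print(n,np.array(P))
    im=F[n]["color"][y0:y0+110,x0:x0+110];im=cv2.resize(im,None,fx=3.6,fy=3.6,interpolation=cv2.INTER_CUBIC)
    for p in P: cv2.circle(im,tuple(((p-[x0,y0]+.5)*3.6).astype(int)),3,(0,255,0),1)
    out.append(im)
cv2.imwrite("pics/t1.png",np.hstack(out)[:,:,::-1])
```

```text
[690.5 206.8 134.4] [-179.9    0.    83.5] [-0.1  0.3 -1.6] [ 0.1 -0.1 -0.1]
scene [[241.1 226.6]
 [223.  236.7]
 [251.6 265.6]
 [270.1 254.1]]
side [[233.4 193.9]
 [215.5 189.6]
 [198.5 220. ]
 [217.4 225. ]]
```

View pics/t1.png

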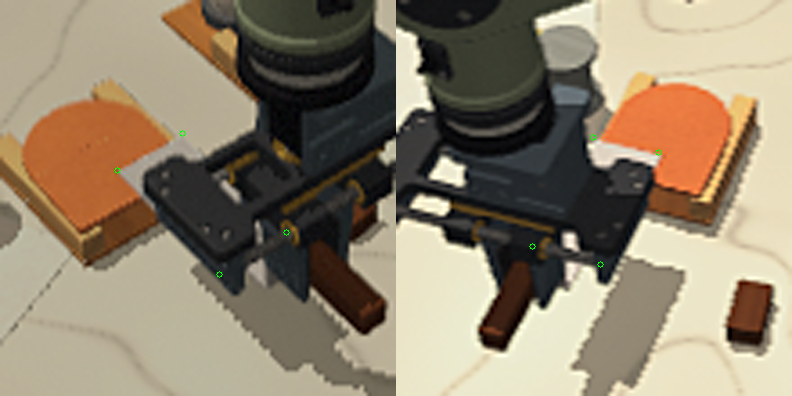

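Call:
move_arm(plan=[{"tx": 0,"ty": 0,"tz": 2,"wx": 0,"wy": 0,"wz": 0},{"tx": 0,"ty": 0,"tz": 2,"wx": 0,"wy": 0,"wz": 0},{"tx": 0,"ty": 0,"tz": 2,"wx": 0,"wy": 0,"wz": 0},{"tx": 0,"ty": 0,"tz": 1,"wx": 0,"wy": 0,"wz": 0},{"tx": 0,"ty": 0,"tz": 0.9,"wx": 0,"wy": 0,"wz": 0},{"tx": 0,"ty": 0,"tz": 0,"wx": 0,"wy": 0,"wz": 0},{"tx": 0,"ty": 0,"tz": 0,"wx": 0,"wy": 0,"wz": 0},{"tx": 0,"ty": 0,"tz": 0,"wx": 0,"wy": 0,"wz": 0}])

```text
time_s: 8.03
ee_pos: [691.3, 208.4, 58.3]
ee_rot: [179.9, -0.0, 83.7]
force: [0.3, 0.6, -1.8]
gripper_width: 19.6
gripper_force: 50.0
```

Run:
```python
from workcell import env,grab_frame
from meas import *
s=env.state();t=s["ee_pos"];print(t,s["ee_rot"],s["force"])
d=t[:2]-[661.5,-47];print("along",.1115*d[0]+.9938*d[1],"lat",.9938*d[0]-.1115*d[1])
F={n:grab_frame(n) for n in("scene","side")};out=[]
for n,(x0,y0) in(("scene",(175,200)),("side",(185,160))):
    out.append(cv2.resize(F[n]["color"][y0:y0+100,x0:x0+100],None,fx=4,fy=4,interpolation=cv2.INTER_CUBIC))
cv2.imwrite("pics/t2.png",np.hstack(out)[:,:,::-1])
```

```text
[691.3 208.4  58.3] [179.9  -0.   83.7] [ 0.3  0.6 -1.8]
along 257.09861735879934 lat 1.120517864504425
```

View pics/t2.png

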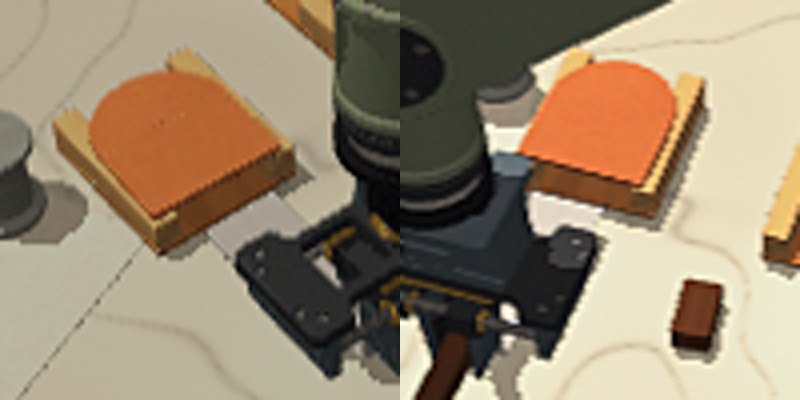

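The blade tip sits just before the channel mouth, at (240,215) in the left crop, and is laterally centred. Inserting.

Call:
move_arm(plan=[{"tx": 0,"ty": -0.1,"tz": 0.4,"wx": 0,"wy": 0,"wz": 0},{"tx": -1,"ty": 0,"tz": 0,"wx": 0,"wy": 0,"wz": 0},{"tx": -1.5,"ty": 0,"tz": 0,"wx": 0,"wy": 0,"wz": 0},{"tx": -1.5,"ty": 0,"tz": 0,"wx": 0,"wy": 0,"wz": 0},{"tx": -1.5,"ty": 0,"tz": 0,"wx": 0,"wy": 0,"wz": 0}])

```text
time_s: 8.55
ee_pos: [683.1, 151.1, 52.9]
ee_rot: [-180.0, 0.0, 83.6]
force: [0.4, -0.7, -2.6]
gripper_width: 19.7
gripper_force: 50.0
```

Call:
move_arm(plan=[{"tx": -1.5,"ty": 0,"tz": 0,"wx": 0,"wy": 0,"wz": 0},{"tx": -1.5,"ty": 0,"tz": 0,"wx": 0,"wy": 0,"wz": 0},{"tx": -1.5,"ty": 0,"tz": 0,"wx": 0,"wy": 0,"wz": 0},{"tx": -1.5,"ty": 0,"tz": 0,"wx": 0,"wy": 0,"wz": 0},{"tx": -1.5,"ty": 0,"tz": 0,"wx": 0,"wy": 0,"wz": 0},{"tx": -1,"ty": 0,"tz": 0,"wx": 0,"wy": 0,"wz": 0},{"tx": 0,"ty": 0,"tz": 0,"wx": 0,"wy": 0,"wz": 0},{"tx": 0,"ty": 0,"tz": 0,"wx": 0,"wy": 0,"wz": 0},{"tx": 0,"ty": 0,"tz": 0,"wx": 0,"wy": 0,"wz": 0}])

```text
time_s: 9.3
ee_pos: [674.2, 69.4, 52.9]
ee_rot: [180.0, -0.0, 83.6]
force: [-0.1, -0.6, -1.5]
gripper_width: 19.8
gripper_force: 50.0
```

Call:
move_arm(plan=[{"tx": 0,"ty": 0,"tz": -0.5,"wx": 0,"wy": 0,"wz": 0},{"tx": 0,"ty": 0,"tz": -0.4,"wx": 0,"wy": 0,"wz": 0},{"tx": 0,"ty": 0,"tz": -0.2,"wx": 0,"wy": 0,"wz": 0},{"tx": 0,"ty": 0,"tz": -0.2,"wx": 0,"wy": 0,"wz": 0},{"tx": 0,"ty": 0,"tz": -0.2,"wx": 0,"wy": 0,"wz": 0},{"tx": 0,"ty": 0,"tz": -0.2,"wx": 0,"wy": 0,"wz": 0},{"tx": 0,"ty": 0,"tz": -0.4,"wx": 0,"wy": 0,"wz": 0},{"tx": 0,"ty": 0,"tz": -0.6,"wx": 0,"wy": 0,"wz": 0},{"tx": 0,"ty": 0,"tz": -0.8,"wx": 0,"wy": 0,"wz": 0},{"tx": 0,"ty": 0,"tz": -0.8,"wx": 0,"wy": 0,"wz": 0},{"tx": 0,"ty": 0,"tz": -0.8,"wx": 0,"wy": 0,"wz": 0},{"tx": 0,"ty": 0,"tz": -0.8,"wx": 0,"wy": 0,"wz": 0}])

```text
time_s: 10.3
ee_pos: [674.3, 68.9, 113.2]
ee_rot: [179.9, -0.0, 83.6]
force: [0.0, 0.4, -3.4]
gripper_width: 20.3
gripper_force: 50.0
```

Call:
move_arm(plan=[{"tx": 0,"ty": 0,"tz": -0.4,"wx": 0,"wy": 0,"wz": 0},{"tx": 0,"ty": 0,"tz": 0,"wx": 0,"wy": 0,"wz": 0},{"tx": 0,"ty": 0,"tz": 0,"wx": 0,"wy": 0,"wz": 0},{"tx": 0,"ty": 0,"tz": 0,"wx": 0,"wy": 0,"wz": 0},{"tx": 0,"ty": 0,"tz": 0,"wx": 0,"wy": 0,"wz": 0}])

```text
time_s: 10.72
ee_pos: [673.6, 68.8, 115.3]
ee_rot: [-179.9, 0.0, 83.6]
force: [0.1, -0.7, -2.3]
gripper_width: 19.5
gripper_force: 50.0
```

Run:
```python
from workcell import env,grab_frame
from meas import *
s=env.state();t=s["ee_pos"];print(t,s["ee_rot"],s["force"])
F={n:grab_frame(n) for n in("scene","side")};out=[]
for n,(x0,y0) in(("scene",(165,170)),("side",(185,130))):
    out.append(cv2.resize(F[n]["color"][y0:y0+120,x0:x0+120],None,fx=3.3,fy=3.3,interpolation=cv2.INTER_CUBIC))
cv2.imwrite("pics/t3.png",np.hstack(out)[:,:,::-1])
for p in ((183,165),(222,155)): print(plane(F["scene"],p,0))
for p in ((304,136),(340,145)): print(plane(F["side"],p,0))
```

```text
[673.6  68.8 115.3] [-179.9    0.    83.6] [ 0.1 -0.7 -2.3]
[ 519.9 -410.8    0. ]
[ 386.7 -359.2    0. ]
[ 492.1 -385.1    0. ]
[ 357.1 -361.9    0. ]
```

View pics/t3.png

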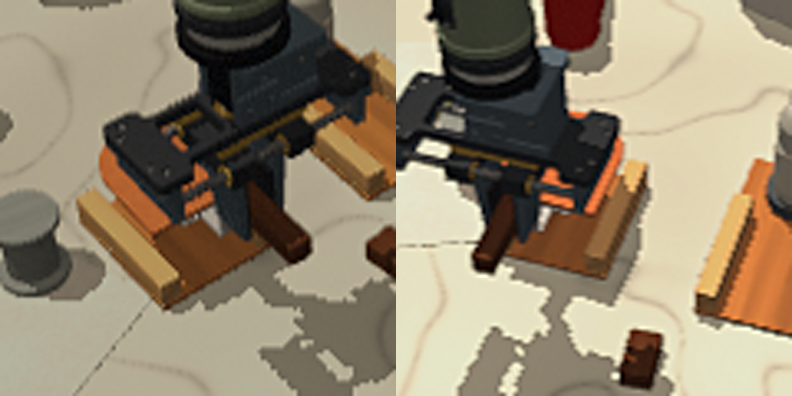

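Lifted clear, with the sole level on the blade. I'll carry it over to the stand.

Call:
move_arm(plan=[{"tx": 0.3,"ty": -0.5,"tz": 0,"wx": 0,"wy": 0,"wz": 0},{"tx": 0.4,"ty": -1,"tz": 0,"wx": 0,"wy": 0,"wz": 0},{"tx": 0.4,"ty": -1.5,"tz": 0,"wx": 0,"wy": 0,"wz": 0},{"tx": 0.4,"ty": -1.8,"tz": 0,"wx": 0,"wy": 0,"wz": 0},{"tx": 0.3,"ty": -1.8,"tz": 0,"wx": 0,"wy": 0,"wz": 0},{"tx": 0,"ty": -1.8,"tz": 0,"wx": 0,"wy": 0,"wz": 0},{"tx": 0,"ty": -1.8,"tz": 0,"wx": 0,"wy": 0,"wz": 0},{"tx": 0,"ty": -1.8,"tz": 0,"wx": 0,"wy": 0,"wz": 0},{"tx": 0,"ty": -1.8,"tz": 0,"wx": 0,"wy": 0,"wz": 0},{"tx": 0,"ty": -1.8,"tz": 0,"wx": 0,"wy": 0,"wz": 0},{"tx": 0,"ty": -1.8,"tz": 0,"wx": 0,"wy": 0,"wz": 0},{"tx": 0,"ty": -1.5,"tz": 0,"wx": 0,"wy": 0,"wz": 0}])

```text
time_s: 11.82
ee_pos: [485.7, 108.1, 116.0]
ee_rot: [-179.9, 0.0, 83.7]
force: [-0.1, -0.0, -3.3]
gripper_width: 19.8
gripper_force: 50.0
```

Call:
move_arm(plan=[{"tx": -0.2,"ty": -1.0,"tz": 0,"wx": 0,"wy": 0,"wz": 0},{"tx": -0.4,"ty": -0.5,"tz": 0,"wx": 0,"wy": 0,"wz": 0},{"tx": -0.3,"ty": -0.3,"tz": 0,"wx": 0,"wy": 0,"wz": 0},{"tx": 0,"ty": 0,"tz": 0,"wx": 0,"wy": 0,"wz": 0},{"tx": 0,"ty": 0,"tz": 0,"wx": 0,"wy": 0,"wz": 0},{"tx": 0,"ty": 0,"tz": 0,"wx": 0,"wy": 0,"wz": 0}])

```text
time_s: 12.32
ee_pos: [470.2, 100.7, 116.0]
ee_rot: [179.9, -0.0, 83.6]
force: [0.5, 0.1, -2.5]
gripper_width: 19.8
gripper_force: 50.0
```

Run:
```python
from workcell import env,grab_frame
from meas import *
P=[]
for i in range(4):
    F={n:grab_frame(n) for n in("scene","side")};s=env.state();P.append(np.r_[s["ee_pos"],s["ee_rot"][2]])
t=np.mean(P,0);print(np.array(P))
d=t[:2]-[455.7,-16.3];print("along",.1115*d[0]+.9938*d[1],"lat",.9938*d[0]-.1115*d[1])
out=[]
for n,(x0,y0) in(("scene",(215,130)),("side",(240,130))):
    out.append(cv2.resize(F[n]["color"][y0:y0+120,x0:x0+120],None,fx=3.3,fy=3.3,interpolation=cv2.INTER_CUBIC))
cv2.imwrite("pics/t4.png",np.hstack(out)[:,:,::-1])
```

```text
[[470.  100.7 115.9  83.6]
 [469.7 100.7 115.8  83.6]
 [469.5 100.8 115.8  83.6]
 [469.4 100.8 115.9  83.6]]
along 117.87918458969955 lat 0.8283933949809903
```

View pics/t4.png

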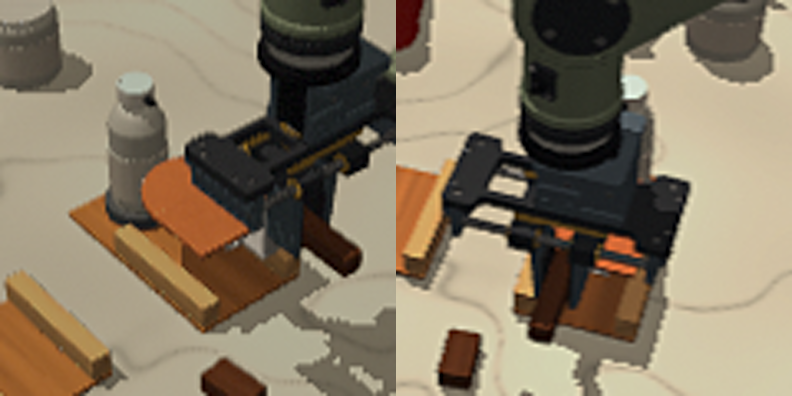

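Call:
move_arm(plan=[{"tx": 0,"ty": 0,"tz": 0.5,"wx": 0,"wy": 0,"wz": 0},{"tx": 0,"ty": 0,"tz": 0.8,"wx": 0,"wy": 0,"wz": 0},{"tx": 0,"ty": 0,"tz": 0.8,"wx": 0,"wy": 0,"wz": 0},{"tx": 0,"ty": 0,"tz": 0.8,"wx": 0,"wy": 0,"wz": 0},{"tx": 0,"ty": 0,"tz": 0.7,"wx": 0,"wy": 0,"wz": 0},{"tx": 0,"ty": 0,"tz": 0.5,"wx": 0,"wy": 0,"wz": 0},{"tx": 0,"ty": 0,"tz": 0.2,"wx": 0,"wy": 0,"wz": 0},{"tx": 0,"ty": 0,"tz": 0.2,"wx": 0,"wy": 0,"wz": 0},{"tx": 0,"ty": 0,"tz": 0.2,"wx": 0,"wy": 0,"wz": 0},{"tx": 0,"ty": 0,"tz": 0.2,"wx": 0,"wy": 0,"wz": 0},{"tx": 0,"ty": 0,"tz": 0.2,"wx": 0,"wy": 0,"wz": 0},{"tx": 0,"ty": 0,"tz": 0.2,"wx": 0,"wy": 0,"wz": 0}])

```text
time_s: 13.72
ee_pos: [469.5, 100.8, 63.0]
ee_rot: [180.0, -0.0, 83.6]
force: [0.4, -0.8, -2.4]
gripper_width: 19.7
gripper_force: 50.0
```

Call:
move_arm(plan=[{"tx": 0,"ty": 0,"tz": 0.2,"wx": 0,"wy": 0,"wz": 0},{"tx": 0,"ty": 0,"tz": 0.2,"wx": 0,"wy": 0,"wz": 0},{"tx": 0,"ty": 0,"tz": 0.2,"wx": 0,"wy": 0,"wz": 0},{"tx": 0,"ty": 0,"tz": 0.2,"wx": 0,"wy": 0,"wz": 0},{"tx": 0,"ty": 0,"tz": 0.2,"wx": 0,"wy": 0,"wz": 0},{"tx": 0,"ty": 0,"tz": 0.2,"wx": 0,"wy": 0,"wz": 0},{"tx": 0,"ty": 0,"tz": 0,"wx": 0,"wy": 0,"wz": 0},{"tx": 0,"ty": 0,"tz": 0,"wx": 0,"wy": 0,"wz": 0}])

```text
time_s: 14.38
ee_pos: [469.3, 100.7, 50.8]
ee_rot: [-180.0, 0.0, 83.6]
force: [-0.7, 0.6, -2.0]
gripper_width: 20.2
gripper_force: 50.0
```

Call:
move_arm(plan=[{"tx": 0.5,"ty": 0,"tz": 0,"wx": 0,"wy": 0,"wz": 0},{"tx": 1,"ty": 0,"tz": 0,"wx": 0,"wy": 0,"wz": 0},{"tx": 1.5,"ty": 0,"tz": 0,"wx": 0,"wy": 0,"wz": 0},{"tx": 1.5,"ty": 0,"tz": 0,"wx": 0,"wy": 0,"wz": 0},{"tx": 1.5,"ty": 0,"tz": 0,"wx": 0,"wy": 0,"wz": 0},{"tx": 1.5,"ty": 0,"tz": 0,"wx": 0,"wy": 0,"wz": 0},{"tx": 1.5,"ty": 0,"tz": 0,"wx": 0,"wy": 0,"wz": 0},{"tx": 1.5,"ty": 0,"tz": 0,"wx": 0,"wy": 0,"wz": 0},{"tx": 1.5,"ty": 0,"tz": 0,"wx": 0,"wy": 0,"wz": 0},{"tx": 1.5,"ty": 0,"tz": 0,"wx": 0,"wy": 0,"wz": 0},{"tx": 1.5,"ty": 0,"tz": 0,"wx": 0,"wy": 0,"wz": 0},{"tx": 2,"ty": 0,"tz": 0,"wx": 0,"wy": 0,"wz": 0}])

```text
time_s: 15.38
ee_pos: [488.0, 270.7, 50.9]
ee_rot: [-180.0, 0.0, 83.6]
force: [0.1, -0.1, -1.6]
gripper_width: 19.7
gripper_force: 50.0
```

Call:
move_arm(plan=[{"tx": 2,"ty": 0,"tz": 0,"wx": 0,"wy": 0,"wz": 0},{"tx": 2,"ty": 0,"tz": 0,"wx": 0,"wy": 0,"wz": 0},{"tx": 1.5,"ty": 0,"tz": 0,"wx": 0,"wy": 0,"wz": 0},{"tx": 0.5,"ty": 0,"tz": 0,"wx": 0,"wy": 0,"wz": 0},{"tx": 0,"ty": 0,"tz": 0,"wx": 0,"wy": 0,"wz": 0},{"tx": 0,"ty": 0,"tz": 0,"wx": 0,"wy": 0,"wz": 0},{"tx": 0,"ty": 0,"tz": 0,"wx": 0,"wy": 0,"wz": 0}])

```text
time_s: 15.97
ee_pos: [494.4, 328.3, 50.7]
ee_rot: [-180.0, 0.1, 83.6]
force: [-0.1, -0.4, -1.7]
gripper_width: 19.9
gripper_force: 50.0
```

```bash
python3 snap.py w5
python3 - <<'E'
from workcell import env,grab_frame
from meas import *
F={n:grab_frame(n) for n in("scene","side")}
for n,q in (("scene",(272,200)),("side",(302,205))):
    try:
        f=F[n];c,W=rect(f,mk(f,(0,145,120),(9,255,255)),(q[0]-45,q[0]+45,q[1]-40,q[1]+40),38,n)
    except Exception as e: print(n,e)
    print(hsv(f)[q[1],q[0]])
E
```

```text
cam [503. 405. 221.] axis [-0.03 -0.27 -0.96]
16.0167 [494.5 328.2  50.8] [-1.7997e+02  5.0000e-02  8.3590e+01] [32.5 28.2 99.6 -0.  52.3 38.9]
scene max() iterable argument is empty
[ 11 191 172]
side max() iterable argument is empty
[37 60 55]
```

Call:
move_arm(plan=[{"tx": 0,"ty": 0,"tz": 0.5,"wx": 0,"wy": 0,"wz": 0},{"tx": 0,"ty": 0,"tz": 0.4,"wx": 0,"wy": 0,"wz": 0},{"tx": 0,"ty": 0,"tz": 0.2,"wx": 0,"wy": 0,"wz": 0},{"tx": 0,"ty": 0,"tz": 0.2,"wx": 0,"wy": 0,"wz": 0},{"tx": 0,"ty": 0,"tz": 0.1,"wx": 0,"wy": 0,"wz": 0},{"tx": 0,"ty": 0,"tz": 0,"wx": 0,"wy": 0,"wz": 0},{"tx": 0,"ty": 0,"tz": 0,"wx": 0,"wy": 0,"wz": 0}])

```text
time_s: 16.7
ee_pos: [494.8, 329.4, 36.8]
ee_rot: [-180.0, 0.0, 83.6]
force: [0.6, 0.4, -2.1]
gripper_width: 19.9
gripper_force: 50.0
```

Call:
move_arm(plan=[{"tx": 0,"ty": 0,"tz": 0.1,"wx": 0,"wy": 0,"wz": 0},{"tx": 0,"ty": 0,"tz": 0,"wx": 0,"wy": 0,"wz": 0},{"tx": 0,"ty": 0,"tz": 0,"wx": 0,"wy": 0,"wz": 0}])

```text
time_s: 16.95
ee_pos: [494.9, 329.4, 36.0]
ee_rot: [180.0, -0.0, 83.6]
force: [-0.4, 0.5, -1.2]
gripper_width: 19.8
gripper_force: 50.0
```

Call:
move_arm(plan=[{"tx": 0,"ty": 0,"tz": 0.05,"wx": 0,"wy": 0,"wz": 0},{"tx": 0,"ty": 0,"tz": 0,"wx": 0,"wy": 0,"wz": 0},{"tx": 0,"ty": 0,"tz": 0,"wx": 0,"wy": 0,"wz": 0}])

```text
time_s: 17.2
ee_pos: [494.9, 329.4, 35.8]
ee_rot: [180.0, -0.0, 83.6]
force: [-0.3, 0.0, 2.1]
gripper_width: 19.5
gripper_force: 50.0
```

Bench contact. Now I'll release it and rise.

Call:
move_arm(plan=[{"tx": 0,"ty": 0,"tz": 0,"wx": 0,"wy": 0,"wz": 0},{"tx": 0,"ty": 0,"tz": 0,"wx": 0,"wy": 0,"wz": 0},{"tx": 0,"ty": 0,"tz": 0,"wx": 0,"wy": 0,"wz": 0},{"tx": 0,"ty": 0,"tz": 0,"wx": 0,"wy": 0,"wz": 0},{"tx": 0,"ty": 0,"tz": 0,"wx": 0,"wy": 0,"wz": 0},{"tx": 0,"ty": 0,"tz": 0,"wx": 0,"wy": 0,"wz": 0},{"tx": 0,"ty": 0,"tz": 0,"wx": 0,"wy": 0,"wz": 0},{"tx": 0,"ty": 0,"tz": 0,"wx": 0,"wy": 0,"wz": 0}], gripper=7)

```text
time_s: 17.87
ee_pos: [494.8, 329.3, 35.4]
ee_rot: [180.0, 0.0, 83.6]
force: [0.3, 0.5, -0.7]
gripper_width: 69.0
gripper_force: 0.0
```

Call:
move_arm(plan=[{"tx": 0,"ty": 0,"tz": -1,"wx": 0,"wy": 0,"wz": 0},{"tx": 0,"ty": 0,"tz": -2,"wx": 0,"wy": 0,"wz": 0},{"tx": 0,"ty": 0,"tz": -4,"wx": 0,"wy": 0,"wz": 0},{"tx": 0,"ty": 0,"tz": -4,"wx": 0,"wy": 0,"wz": 0},{"tx": 0,"ty": 0,"tz": -4,"wx": 0,"wy": 0,"wz": 0},{"tx": 0,"ty": 0,"tz": -4,"wx": 0,"wy": 0,"wz": 0},{"tx": 0,"ty": 0,"tz": -4,"wx": 0,"wy": 0,"wz": 0},{"tx": 0,"ty": 0,"tz": -4,"wx": 0,"wy": 0,"wz": 0}])

```text
time_s: 18.53
ee_pos: [494.2, 329.0, 308.6]
ee_rot: [179.9, -0.0, 83.6]
force: [0.3, 0.3, 0.0]
gripper_width: 70.4
gripper_force: 0.0
```

Call:
move_arm(plan=[{"tx": -4,"ty": -0.5,"tz": 0,"wx": 0,"wy": 0,"wz": 0},{"tx": -4,"ty": -0.5,"tz": 0,"wx": 0,"wy": 0,"wz": 0},{"tx": -4,"ty": -0.5,"tz": 0,"wx": 0,"wy": 0,"wz": 0},{"tx": -4,"ty": -0.5,"tz": 0,"wx": 0,"wy": 0,"wz": 0},{"tx": -4,"ty": -0.5,"tz": 0,"wx": 0,"wy": 0,"wz": 0},{"tx": -4,"ty": -0.5,"tz": 0,"wx": 0,"wy": 0,"wz": 0},{"tx": -2,"ty": 0,"tz": 0,"wx": 0,"wy": 0,"wz": 0},{"tx": 0,"ty": 0,"tz": 0,"wx": 0,"wy": 0,"wz": 0},{"tx": 0,"ty": 0,"tz": 0,"wx": 0,"wy": 0,"wz": 0}], gripper=0)

```text
time_s: 19.28
ee_pos: [436.0, 73.8, 306.4]
ee_rot: [179.9, -0.1, 83.5]
force: [-0.1, 0.5, 0.2]
gripper_width: 12.6
gripper_force: 0.0
```

```bash
python3 snap.py w6
python3 - <<'E'
from meas import *
f=pickle.load(open("w6.pkl","rb"));p=proj(f,(455,-16,38)).astype(int);q=proj(f,(482,213,3)).astype(int);print("sole px",p,"blade px",q,"cap px",proj(f,(444,-116,154)))
d=rb(f);v=hsv(f)[:,:,2]
rect(f,mk(f,(0,145,110),(12,255,255)),(p[0]-60,p[0]+60,p[1]-62,p[1]+70),38,"sole+base")
rect(f,((d<34.5)&(v>130)).astype(np.uint8)*255,(q[0]-38,q[0]+38,max(q[1]-60,0),q[1]+60),3,"blade")
E
```

```text
cam [444. 150. 477.] axis [-0.03 -0.27 -0.96]
19.3333 [436.3  74.5 306.1] [ 1.7993e+02 -6.0000e-02  8.3590e+01] [ 8.2  3.3 95.6  0.  81.  14.6]
sole px [304 235] blade px [306  45] cap px [309.8 364.2]
sole+base 4886.5 px (266, 190, 83, 83) centre [457.7 -11.8] size [110.9 102.8] yaw of y -7.2
blade 3532.5 px (283, 0, 48, 97) centre [480.6 208.5] size [107.   54.9] yaw of y -6.4
```

View pics/w6.png

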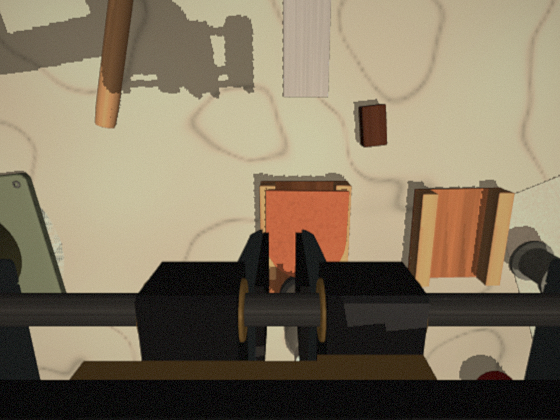

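The sole sits squarely on the stand with its straight end at (308,190), the spatula lies on the bench at (306,45), and nothing else has moved. Next is the cap.

Call:
move_arm(plan=[{"tx": -3.2,"ty": 0.5,"tz": 0,"wx": 0,"wy": 0,"wz": 0},{"tx": -3.2,"ty": 0.5,"tz": 0,"wx": 0,"wy": 0,"wz": 0},{"tx": -3.2,"ty": 0.5,"tz": 0,"wx": 0,"wy": 0,"wz": 0},{"tx": -3.2,"ty": 0.5,"tz": 0,"wx": 0,"wy": 0,"wz": 0},{"tx": -3.1,"ty": 0.5,"tz": 0,"wx": 0,"wy": 0,"wz": 0},{"tx": -3.0,"ty": 0.4,"tz": 0,"wx": 0,"wy": 0,"wz": 0},{"tx": 0,"ty": 0,"tz": 3,"wx": 0,"wy": 0,"wz": 0},{"tx": 0,"ty": 0,"tz": 3,"wx": 0,"wy": 0,"wz": 0},{"tx": 0,"ty": 0,"tz": 3,"wx": 0,"wy": 0,"wz": 0},{"tx": 0,"ty": 0,"tz": 2,"wx": 0,"wy": 0,"wz": 0},{"tx": 0,"ty": 0,"tz": 1,"wx": 0,"wy": 0,"wz": 0},{"tx": 0,"ty": 0,"tz": 0,"wx": 0,"wy": 0,"wz": 0}])

```text
time_s: 20.33
ee_pos: [443.2, -115.1, 182.9]
ee_rot: [-179.7, -0.1, 83.8]
force: [-0.5, -0.0, 0.6]
gripper_width: 0.3
gripper_force: 0.0
```

Call:
move_arm(plan=[{"tx": 0,"ty": 0,"tz": 0,"wx": 0,"wy": 0,"wz": 0},{"tx": 0,"ty": 0,"tz": 0,"wx": 0,"wy": 0,"wz": 0},{"tx": 0,"ty": 0,"tz": 0,"wx": 0,"wy": 0,"wz": 0}])

```text
time_s: 20.58
ee_pos: [445.2, -116.6, 186.6]
ee_rot: [179.9, 0.0, 83.7]
force: [-0.5, 0.4, 0.6]
gripper_width: 0.8
gripper_force: 0.0
```

Call:
move_arm(plan=[{"tx": 0,"ty": 0,"tz": 1,"wx": 0,"wy": 0,"wz": 0},{"tx": 0,"ty": 0,"tz": 1,"wx": 0,"wy": 0,"wz": 0},{"tx": 0,"ty": 0,"tz": 0.7,"wx": 0,"wy": 0,"wz": 0},{"tx": 0,"ty": 0,"tz": 0.3,"wx": 0,"wy": 0,"wz": 0},{"tx": 0,"ty": 0,"tz": 0.3,"wx": 0,"wy": 0,"wz": 0},{"tx": 0,"ty": 0,"tz": 0.2,"wx": 0,"wy": 0,"wz": 0},{"tx": 0,"ty": 0,"tz": 0.1,"wx": 0,"wy": 0,"wz": 0},{"tx": 0,"ty": 0,"tz": 0,"wx": 0,"wy": 0,"wz": 0},{"tx": 0,"ty": 0,"tz": 0,"wx": 0,"wy": 0,"wz": 0}])

```text
time_s: 21.33
ee_pos: [444.2, -116.8, 149.9]
ee_rot: [180.0, -0.0, 83.6]
force: [-1.8, -0.1, 4.4]
gripper_width: 0.1
gripper_force: 1.7
```

Call:
move_arm(plan=[{"tx": 0,"ty": 0,"tz": 0.1,"wx": 0,"wy": 0,"wz": 0},{"tx": 0,"ty": 0,"tz": 0.1,"wx": 0,"wy": 0,"wz": 0},{"tx": 0,"ty": 0,"tz": 0,"wx": 0,"wy": 0,"wz": 0},{"tx": 0,"ty": 0,"tz": 0,"wx": 0,"wy": 0,"wz": 0}])

```text
time_s: 21.67
ee_pos: [444.2, -116.8, 147.6]
ee_rot: [180.0, -0.0, 83.6]
force: [-2.6, 0.7, 3.5]
gripper_width: 0.3
gripper_force: 2.3
```

Call:
move_arm(plan=[{"tx": 0,"ty": 0,"tz": 0.1,"wx": 0,"wy": 0,"wz": 0},{"tx": 0,"ty": 0,"tz": 0.05,"wx": 0,"wy": 0,"wz": 0},{"tx": 0,"ty": 0,"tz": 0,"wx": 0,"wy": 0,"wz": 0},{"tx": 0,"ty": 0,"tz": 0,"wx": 0,"wy": 0,"wz": 0},{"tx": 0,"ty": 0,"tz": 0,"wx": 0,"wy": 0,"wz": 0}])

```text
time_s: 22.08
ee_pos: [444.2, -116.8, 147.2]
ee_rot: [179.9, 0.0, 83.6]
force: [-4.2, 2.7, 13.1]
gripper_width: 0.5
gripper_force: 6.1
```

The force rose to 13 N at the stop, so the cap is fully down. Rising straight up.

Call:
move_arm(plan=[{"tx": 0,"ty": 0,"tz": -0.4,"wx": 0,"wy": 0,"wz": 0},{"tx": 0,"ty": 0,"tz": -0.8,"wx": 0,"wy": 0,"wz": 0},{"tx": 0,"ty": 0,"tz": -2,"wx": 0,"wy": 0,"wz": 0},{"tx": 0,"ty": 0,"tz": -4,"wx": 0,"wy": 0,"wz": 0},{"tx": 0,"ty": 0,"tz": -4,"wx": 0,"wy": 0,"wz": 0},{"tx": 0,"ty": 0,"tz": -4,"wx": 0,"wy": 0,"wz": 0},{"tx": 4,"ty": 0,"tz": 0,"wx": 0,"wy": 0,"wz": 0},{"tx": 4,"ty": 0,"tz": 0,"wx": 0,"wy": 0,"wz": 0},{"tx": 4,"ty": 0,"tz": 0,"wx": 0,"wy": 0,"wz": 0},{"tx": 4,"ty": 0,"tz": 0,"wx": 0,"wy": 0,"wz": 0},{"tx": 3,"ty": 0,"tz": 0,"wx": 0,"wy": 0,"wz": 0},{"tx": 0,"ty": 0,"tz": 0,"wx": 0,"wy": 0,"wz": 0}])

```text
time_s: 23.08
ee_pos: [465.6, 76.5, 297.6]
ee_rot: [180.0, -0.1, 84.0]
force: [-0.2, -0.2, 0.2]
gripper_width: 0.7
gripper_force: 0.0
```

Call:
move_arm(plan=[{"tx": 0,"ty": 0,"tz": 0,"wx": 0,"wy": 0,"wz": 0},{"tx": 0,"ty": 0,"tz": 0,"wx": 0,"wy": 0,"wz": 0},{"tx": 0,"ty": 0,"tz": 0,"wx": 0,"wy": 0,"wz": 0}])

```text
time_s: 23.33
ee_pos: [465.1, 71.0, 297.8]
ee_rot: [180.0, 0.0, 83.6]
force: [0.5, -1.0, -1.1]
gripper_width: 0.4
gripper_force: 0.0
```

```bash
python3 snap.py w7
python3 - <<'E'
from meas import *
f=pickle.load(open("w7.pkl","rb"));p=proj(f,(455,-16,38)).astype(int);q=proj(f,(482,213,3)).astype(int);print(p,q)
d=rb(f);v=hsv(f)[:,:,2]
for n,g in (("sole",lambda:rect(f,mk(f,(0,145,110),(12,255,255)),(p[0]-60,p[0]+60,p[1]-62,p[1]+70),38,"sole")),("blade",lambda:rect(f,((d<34.5)&(v>130)).astype(np.uint8)*255,(q[0]-38,q[0]+38,max(q[1]-60,0),q[1]+60),3,"blade"))):
    try:g()
    except Exception as e:print(n,e)
E
```

```text
cam [473. 147. 468.] axis [-0.03 -0.27 -0.96]
23.3833 [465.1  70.9 297.9] [1.800e+02 3.000e-02 8.354e+01] [ 7.3  6.2 93.5 -0.  80.3 13.8]
[281 238] [282  44]
sole 4119.0 px (242, 192, 85, 70) centre [458.8  -1.9] size [ 91.2 103.9] yaw of y 83.6
blade 4370.5 px (258, 0, 49, 97) centre [480.4 207.3] size [105.1  55.5] yaw of y -6.5
```

```bash
python3 -c "
from workcell import env
print(env.job_done())"
```

```text
the job is handed in; nothing more can be done
None
```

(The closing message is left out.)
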